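Turn the heating dial on by one click and confirm

TASK

Turn the heating up one step: with a fingertip on its knurled edge, stroke the big round dial of the heating controller clockwise (seen from above) until it clicks into the very next setting, then press the round button all the way down to confirm and let go of it. Touch only, do not pinch or lift anything: leave the square button, the small knob and all the things on the bench as they are.

Things in the scene. Friction and masses are not known exactly. Their poses are not given: they have to be found in the camera images.
- dial_box: fixed heating controller: grey 150 x 140 x 34 mm box (x, y, z) on a 10 mm thick plate (x -85 to 85, y -205 to 235 mm); box top 44 mm above the bench. Origin at bench height, below the dial's axis; x points away from the robot (yaw up to 0.3 rad either way), y left, z up.
- edge_front (a point): the point of the big dial's knurled edge nearest the robot (fixed, on the -x side), 45 mm from the axis, 61 mm above the bench. Only this side is open, above a bare ledge of the box 30 mm deep: a fixed grey collar (inner radius 51, outer 58 mm, top 70 mm above the bench) guards the far side, from -108 to +108 degrees about the box's x axis.
- dial_top (a point): centre of the top face of the big dial, 76 mm above the bench. The dial is a black disc with an upright axis, 90 mm in diameter, 30 mm high, its edge finely knurled; a fingertip pressed lightly on the edge (3 to 10 N inward) drives it by friction.
- dial_mark (a point): middle of the white pointer line on the dial's top face, 36 mm from the axis; it turns with the dial. Three black marks on the collar show the three settings.
- dial (a joint): angle of the big dial in rad, growing clockwise seen from above; spring detents hold it at 0, 0.5 and 1.0 rad (pointer at +0.5, 0, -0.5 rad from the box's x axis); let go, it snaps into the nearest. It starts at rest in the 0 or the 0.5 detent. About 2 to 3 N along the edge turns it over a detent.
- confirm_top (a point): centre of the top of the round black push button, 28 mm in diameter, 66 mm above the bench, in a grey round housing on its own grey module (70 x 66 mm, top 44 mm above the bench). The module stands on the plate at y = 120, 200 or -120 mm of the controller, changing places with the two other modules; x = 0.
- confirm (a joint): travel of the round button in m: 0 released, 0.006 fully down, which takes 5 N; it springs back.
- mute_top (a point): centre of the top of the square black button, 26 mm wide, 66 mm above the bench, on a similar module: not to be pressed
- mute (a joint): travel of the square button in m, 0 released, 0.006 down
- trim_grip (a point): the small knob with an upright bar grip (36 mm in diameter, about 88 mm high above the bench) on the third module, on its axis: not to be turned
- trim (a joint): angle of the small knob in rad, growing clockwise; starts anywhere
- bowl: white bowl, 110 mm wide, 45 mm high; bystander, to be left where it stands; origin at the centre of its underside
- mug: white mug, 80 mm wide, 90 mm high; bystander, to be left where it stands; origin at the centre of its underside
- canister: clear canister with a steel cap, 90 mm wide, 150 mm high; bystander, to be left where it stands; origin at the centre of its underside
- tub: white closed plastic tub, 100 x 70 x 50 mm; bystander, to be left where it stands; origin at the centre of its underside
- screwdriver: screwdriver lying on the bench along its x axis; bystander, to be left where it lies
- fitting: brass pipe fitting, 30 mm wide, 24 mm high, standing on the plate; bystander, to be left where it stands; origin at the centre of its underside
- paste_tin: steel tin, 60 mm wide, 40 mm high; bystander, to be left where it stands; origin at the centre of its underside
- trim_edge (a point): a point on the end of the small knob's bar grip, 15 mm from its axis; it turns with the knob

How it is judged:
On the way, in this order (a step that is already met when the one before it is completed fails the run):
1. the big dial rests one click further clockwise than it started (distance of dial_mark from where it was at the start of the episode between 0.0135 and 0.022 m and (value of joint dial between 0.4 and 0.6 rad or value of joint dial between 0.9 and 1.08 rad) and velocity of joint dial between -0.3 and 0.3 rad/s), for 0.2 s.
2. the round button is pressed down (over 4.5 mm of its 6 mm) with the dial still in its new setting (value of joint confirm above 0.0045 m and distance of dial_mark from where it was at the start of the episode between 0.0135 and 0.022 m and (value of joint dial between 0.4 and 0.6 rad or value of joint dial between 0.9 and 1.08 rad)), for 0.05 s.
At the end, for the whole second after the job is handed in: the dial rests in the detent one click clockwise of its starting detent (within about 0.1 rad), the round button has been pressed after that and is up again (distance of dial_mark from where it was at the start of the episode between 0.0135 and 0.022 m and (value of joint dial between 0.4 and 0.6 rad or value of joint dial between 0.9 and 1.08 rad) and value of joint confirm below 0.0012 m); the robot touches nothing.
It fails at once if the square button is pressed (over 3 mm) (value of joint mute above 0.003 m).
It fails at once if the small knob is turned (end of its bar moved by over 5 mm) (distance of trim_edge from where it was at the start of the episode above 0.005 m).
It fails at once if a thing on the bench is shifted by over 25 mm (distance of any of bowl, mug, canister, tub, screwdriver, fitting, paste_tin from where it was at the start of the episode above 0.025 m).
It fails at once if a thing on the bench is lifted by over 12 mm or tipped ((distance of bowl from where it was at the start of the episode above 0.012 m and height (world z) of bowl above 0.012 m) or (distance of mug from where it was at the start of the episode above 0.012 m and height (world z) of mug above 0.012 m) or (distance of canister from where it was at the start of the episode above 0.012 m and height (world z) of canister above 0.012 m) or (distance of tub from where it was at the start of the episode above 0.012 m and height (world z) of tub above 0.012 m) or (distance of fitting from where it was at the start of the episode above 0.012 m and height (world z) of fitting above 0.022 m) or (distance of paste_tin from where it was at the start of the episode above 0.012 m and height (world z) of paste_tin above 0.012 m) or angle between any of bowl, mug, canister, tub, fitting, paste_tin's own z axis and vertical above 0.4 rad).
It also fails if it takes over 42 s, if anything falls off the work surface, if the arm or the gripper's body presses on something with over 40 N, if the wrist force passes 120 N, or if a joint passes its speed limit or range.

ROBOT

A 6-joint arm with a two-finger parallel gripper is mounted at the origin on the work surface. World frame = base frame: x ahead of the robot, y to its left, z up, the work surface at z = 0. Lengths are in m, angles in rad, forces in N, time in s.
With the tool pointing down it reaches from about 0.35 to 0.775 m from the base axis. Payload 7.3 kg.
Tool frame: the origin (TCP) lies between the finger pads; the fingertips stand 8 mm ahead of it and the grasp point (between the pads) lies 11 mm behind it (robot.nose_length is the distance from the TCP to the fingertips, in m); z points along the fingers, y is the line along which they close (so a half turn about z gives the same grasp; the last joint's range is limited). The gripper opens to 92 mm and grips with 3 to 60 N. Pads are 19 mm wide; open, the fingers measure 130 mm over their backs; the gripper's body (75 mm by 190 mm) begins 47 mm behind the grasp point.
Start: joints at [-1.256, 0.342, 1.524, -0, 1.275, -0.146], TCP at [0.233, -0.47, 0.235] pointing down, gripper open.
Joint ranges: [-2.53, 2.53], [-0.77, 2.02], [0.04, 2.7], [-1, 4.14], [0.28, 2.66], [-3.11, 3.11]. Speed limits (rad/s): [2.57, 2.57, 3.14, 3.14, 3.14, 3.14].

INTERFACE

Orientations are given as [roll, pitch, yaw] about the fixed x, y, z axes, in that order (R = Rz(yaw) Ry(pitch) Rx(roll)).
In Python, from cell import robot gives the robot as it stands. The module is installed in compiled form; this text tells all that it offers.
- The arm moves only by the shell command python3 -m jog 'ROWS' [FORCE]. ROWS is JSON, a list that holds one entry, the list of rows, each a list of 5 numbers: the gripper's target within -1 to 1 (fully open at 1, half-way at 0, shut at -1), then the shift along the tool's x, y, z in m, then the turn about the tool's z in rad. A call has 1 to 5 rows; each row is the pose to reach, as a shift and turn from the pose commanded when the call began, along the tool's axes at that moment; what a row does not reach only later rows make up. A row lasts 1/12 s, in which the tool goes at most 41.7 mm and 7.16 degrees, less where a joint would pass 70% of its speed; a pose out of reach is approached as far as the arm can. A call with a gripper value outside its range is refused whole. The fingers move at their own pace and stop on an object; FORCE is the grip in N (left out, the last holds). Time passes only in rows, so rows that repeat a pose let the fingers close. It gives the time, the measured TCP pose, the force, the opening and the grip force at its end, in the units of the state.
- robot.observe(): the state, without advancing time (a new reading comes with each control period).
- robot.read_camera(name): name is "side" or "top"; returns the picture (384x512x3 uint8, red, green, blue); there is no depth.
- robot.camera_model(name): a dict with "camera_matrix" (3x3 intrinsics, pixels), "position" and "attitude" of the camera in the world. Camera axes: x right, y down, z forward; pixel columns grow to the right and rows downward; lengths in m; the calibration is good to about 2 mm. A picture is of the moment at which its call begins. camera_model takes no time and is no camera call.
- robot.hand_in(): hands the job in; it is judged then, once.
The state is a dict: "time": time; "qpos": joint angles; "qvel": joint speeds; "joint_efforts": joint torques, N m; "tool_pos": TCP position; "tool_rot": TCP orientation; "contact_force": force on the tool from outside, world axes, zero at the start; "torque": the same for the moment, N m; "opening": finger opening in m; "grip_force": force on a finger pad.
Only numpy, scipy, OpenCV 4.12 (cv2) and the standard library are available. Lean on these libraries where they do the work, as an engineer would, in place of code of your own. Each camera call takes 0.05 s, during which the arm holds its last target. There are 200 camera calls.

## Working session

There is one attempt and no reset: what is moved stays moved. The work goes in short steps, Python scripts to look and compute and a shell command to move; the robot and the scene stay as the last step left them, time stands still between calls to the robot, and variables do not carry over. Pictures are saved under pics/ and viewed, at most 10 in all, crops included, and the job is handed in when it is done.

```bash
mkdir -p pics
python3 - <<'E'
from cell import robot
import cv2
for n in ("top","side"):
    cv2.imwrite(f"pics/{n}0.png",robot.read_camera(n)[:,:,::-1]); m=robot.camera_model(n); print(n,m)
s=robot.observe();print(s["time"],s["tool_pos"],s["tool_rot"],s["opening"],robot.nose_length)
E
```

```text
top {'camera_matrix': array([[381.82041263,   0.        , 261.40478232],
       [  0.        , 381.82041263, 191.22486741],
       [  0.        ,   0.        ,   1.        ]]), 'position': array([0.51999152, 0.00927174, 0.93254823]), 'attitude': array([-3.07374876, -0.02389501, -1.58184918])}
side {'camera_matrix': array([[357.61220454,   0.        , 257.13346955],
       [  0.        , 357.61220454, 186.23925887],
       [  0.        ,   0.        ,   1.        ]]), 'position': array([ 0.47915822, -0.69653532,  0.7440952 ]), 'attitude': array([-2.31036103, -0.01105083, -0.10482113])}
0.1 [ 0.23334077 -0.46987392  0.23407918] [-3.14013624e+00 -1.94384477e-04  4.60793541e-01] 0.09186292468122231 0.008
```

View pics/top0.png

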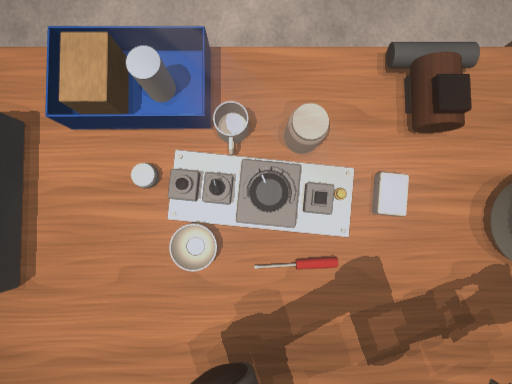

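View pics/side0.png

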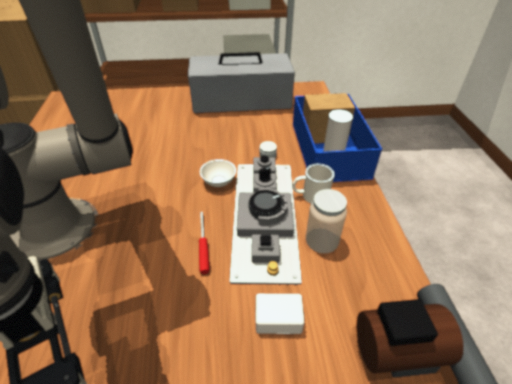

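```bash
cat > h.py <<'E'
import numpy as np
from scipy.spatial.transform import Rotation as Ro
from cell import robot
def ray(n,uv,z):
    m=robot.camera_model(n);R=Ro.from_euler('xyz',m['attitude']).as_matrix()
    d=R@np.linalg.inv(m['camera_matrix'])@np.array([*uv,1.]);p=m['position'];return p+d*(z-p[2])/d[2]
def pix(n,P):
    m=robot.camera_model(n);R=Ro.from_euler('xyz',m['attitude']).as_matrix()
    c=m['camera_matrix']@(R.T@(np.array(P)-m['position']));return c[:2]/c[2]
E
python3 - <<'E'
import cv2
from h import *
im=cv2.imread("pics/top0.png")[140:250,160:360]
cv2.imwrite("pics/top0c.png",cv2.resize(im,None,fx=4,fy=4,interpolation=cv2.INTER_CUBIC))
for n,uv,z in [("plateBL",(175,151),.01),("TR",(354,167),.01),("BR",(349,236),.01),("TL2",(169,219),.01),("dial",(269,191),.076),("left",(183,184),.066),("mid",(217,187),.066),("sq",(319,198),.066)]: print(n,ray("top",uv,z).round(4))
E
```

```text
plateBL [0.6823 0.1952 0.01  ]
TR [ 0.6397 -0.2408  0.01  ]
BR [ 0.472 -0.224  0.01 ]
TL2 [0.5178 0.2088 0.01  ]
dial [ 0.5783 -0.0289  0.076 ]
left [0.5967 0.1655 0.066 ]
mid [0.5892 0.0887 0.066 ]
sq [ 0.5619 -0.1433  0.066 ]
```

View pics/top0c.png

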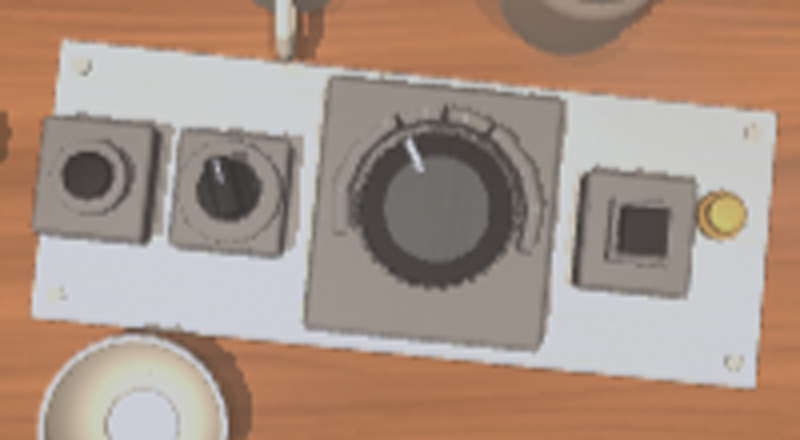

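The crop shows the round button at the far left, at crop (88,175). The small knob is at (228,188), the square button at (642,230) and the dial centre at (437,205). The pointer is at (414,155), so the dial is in the 0 detent, and yaw is about -0.097. I'm moving towards the front edge and closing the gripper on the way.

```bash
python3 -m jog '[[[-1,0.034,-0.02,0,0.112],[-1,0.068,-0.04,0,0.224],[-1,0.102,-0.06,0,0.336],[-1,0.136,-0.08,0,0.448],[-1,0.17,-0.1,0,0.558]]]' 10
```

```text
time: 0.52
tool_pos: [0.3402, -0.3058, 0.2344]
tool_rot: [-3.141, 0.0, -0.095]
contact_force: [0.4, -0.6, 0.8]
opening: 0.0631
grip_force: 0.0
```

```bash
python3 -m jog '[[[-1,0.018,-0.036,0,0],[-1,0.036,-0.072,0,0],[-1,0.054,-0.108,0,0],[-1,0.072,-0.144,0,0],[-1,0.09,-0.18,0,0]]]'; python3 -m jog '[[[-1,0.018,-0.036,0,0],[-1,0.036,-0.072,0,0],[-1,0.053,-0.106,0.03,0],[-1,0.053,-0.106,0.06,0],[-1,0.053,-0.106,0.08,0]]]'
python3 - <<'E'
import cv2
from h import *
for n in("top","side"):
    a=robot.read_camera(n)[:,:,::-1];cv2.imwrite(f"pics/{n}1.png",a)
im=np.hstack([cv2.resize(cv2.imread("pics/top1.png")[110:260,165:315],(400,400)),cv2.resize(cv2.imread("pics/side1.png")[130:280,190:340],(400,400))])
cv2.imwrite("pics/both1.png",im);s=robot.observe();print(s["tool_pos"],s["tool_rot"],s["contact_force"])
E
```

```text
time: 0.93
tool_pos: [0.4459, -0.1344, 0.2346]
tool_rot: [3.142, 0.0, -0.089]
contact_force: [1.5, -0.8, -0.7]
opening: 0.0299
grip_force: 0.0
time: 1.35
tool_pos: [0.5072, -0.0328, 0.1518]
tool_rot: [-3.141, 0.003, -0.085]
contact_force: [-0.6, -1.0, -1.0]
opening: 0.0012
grip_force: 0.0
[ 0.5052243  -0.03422957  0.1511326 ] [-3.14064385  0.00830736 -0.08742487] [-0.10470711  0.29102167 -0.72938034]
```

View pics/both1.png

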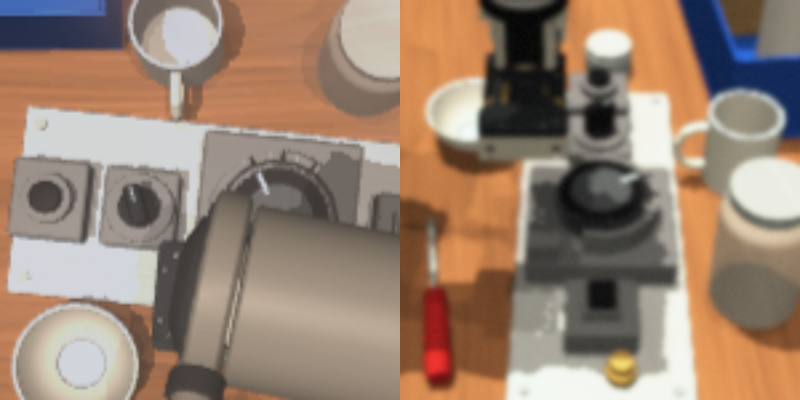

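```bash
python3 -m jog '[[[-1,0,0,0.03,0],[-1,0,0,0.06,0],[-1,0,0,0.08,0],[-1,0,0,0.09,0],[-1,0,0,0.09,0]]]'; python3 -m jog '[[[-1,0.002,0,0,0],[-1,0.004,0,0,0],[-1,0.006,0,0,0]]]'
```

```text
time: 1.87
tool_pos: [0.507, -0.0358, 0.0639]
tool_rot: [-3.141, 0.002, -0.09]
contact_force: [-0.2, -0.4, 0.4]
opening: 0.0003
grip_force: 0.0
time: 2.12
tool_pos: [0.515, -0.0364, 0.0664]
tool_rot: [3.141, -0.003, -0.089]
contact_force: [-0.2, 0.4, 0.2]
opening: 0.0008
grip_force: 0.0
```

```bash
python3 -m jog '[[[-1,0.002,0,0.001,0],[-1,0.004,0,0.002,0],[-1,0.005,0,0.002,0],[-1,0.006,0,0.002,0]]]'; python3 -m jog '[[[-1,0.001,0,0,0],[-1,0.002,0,0,0]]]'
```

```text
time: 2.45
tool_pos: [0.5198, -0.0365, 0.0628]
tool_rot: [3.141, -0.0, -0.089]
contact_force: [-0.7, -0.2, 1.7]
opening: 0.0003
grip_force: 0.2
time: 2.62
tool_pos: [0.5199, -0.0364, 0.0625]
tool_rot: [-3.141, 0.004, -0.089]
contact_force: [-8.2, 0.5, 5.7]
opening: 0.0004
grip_force: 4.2
```

```bash
python3 -m jog '[[[-1,0,0,0,0],[-1,0,0,0,0]]]'
```

```text
time: 2.78
tool_pos: [0.5198, -0.0364, 0.0625]
tool_rot: [-3.141, 0.004, -0.089]
contact_force: [-6.2, 0.3, 3.2]
opening: 0.0003
grip_force: 3.0
```

```bash
python3 -m jog '[[[-1,0,-0.002,0,0],[-1,0,-0.004,0,0],[-1,0,-0.006,0,0]]]'
```

```text
time: 3.03
tool_pos: [0.5204, -0.0308, 0.0625]
tool_rot: [3.141, 0.004, -0.089]
contact_force: [-5.8, -2.8, 2.2]
opening: 0.0006
grip_force: 2.9
```

```bash
python3 -m jog '[[[-1,0,-0.002,0,0],[-1,0,-0.004,0,0],[-1,0,-0.006,0,0]]]';python3 - <<'E'
import cv2
from h import *
im=np.hstack([cv2.resize(robot.read_camera(n)[y:y+100,x:x+100,::-1],(400,400),interpolation=cv2.INTER_CUBIC) for n,x,y in(("top",220,140),("side",215,160))])
cv2.imwrite("pics/both2.png",im);s=robot.observe();print(s["tool_pos"],s["contact_force"])
E
```

```text
time: 3.28
tool_pos: [0.521, -0.0246, 0.0624]
tool_rot: [3.142, 0.004, -0.089]
contact_force: [-4.7, 0.8, 2.6]
opening: 0.0006
grip_force: 2.6
[ 0.52104355 -0.02411579  0.06234591] [-4.95980126  1.16092824  2.56540894]
```

View pics/both2.png

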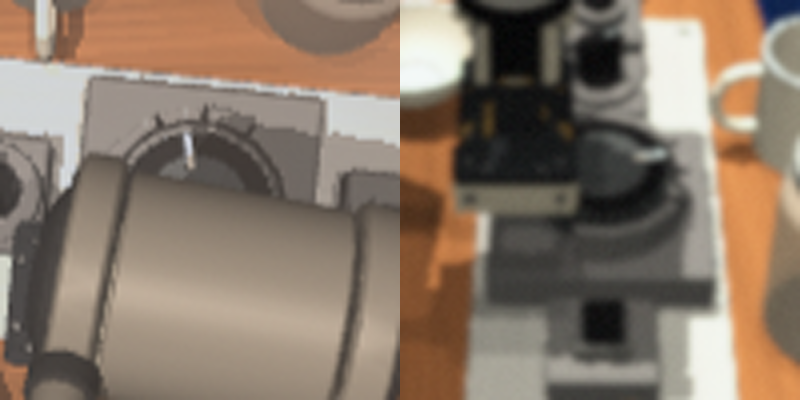

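The pointer (top view, at 187,150) now sits between the first and second marks. The side force has changed sign, so the dial is past the ridge. I'll finish the stroke, then back off.

```bash
python3 -m jog '[[[-1,0,-0.002,0,0],[-1,0,-0.004,0,0],[-1,0,-0.006,0,0],[-1,0,-0.007,0,0],[-1,0,-0.007,0,0]]]'; python3 -m jog '[[[-1,-0.003,0,0,0],[-1,-0.01,0,0,0],[-1,-0.012,0,-0.03,0],[-1,-0.012,0,-0.07,0],[-1,-0.012,0,-0.1,0]]]'; python3 -m jog '[[[-1,0.036,-0.02,-0.003,0],[-1,0.07,-0.04,-0.003,0],[-1,0.07,-0.08,-0.003,0],[-1,0.07,-0.12,-0.003,0],[-1,0.07,-0.16,-0.003,0]]]'
python3 - <<'E'
import cv2
from h import *
im=np.hstack([cv2.resize(robot.read_camera(n)[y:y+w,x:x+w,::-1],(400,400),interpolation=cv2.INTER_CUBIC) for n,x,y,w in(("top",170,140,140),("side",190,120,140))])
cv2.imwrite("pics/both3.png",im);s=robot.observe();print(s["tool_pos"],s["tool_rot"],s["contact_force"])
E
```

```text
time: 3.8
tool_pos: [0.5216, -0.0169, 0.0623]
tool_rot: [-3.141, 0.004, -0.089]
contact_force: [-5.1, 2.1, 3.4]
opening: 0.0008
grip_force: 2.8
time: 4.22
tool_pos: [0.5112, -0.0168, 0.1647]
tool_rot: [3.141, -0.001, -0.089]
contact_force: [2.1, 0.2, -0.3]
opening: 0.0002
grip_force: 0.0
time: 4.63
tool_pos: [0.5954, 0.1376, 0.1654]
tool_rot: [-3.142, -0.0, -0.09]
contact_force: [0.9, -0.0, -0.1]
opening: 0.0004
grip_force: 0.0
[0.59487809 0.1418931  0.16537269] [-3.13970390e+00 -4.91812505e-04 -8.33292470e-02] [ 0.41066809 -0.65778347 -0.26101165]
```

View pics/both3.png

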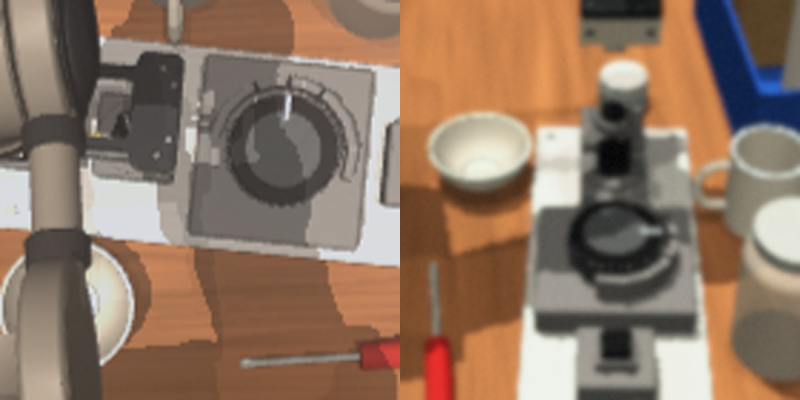

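The pointer is on the middle mark (top view 288,100), so the click is done. Next is the round button.

```bash
python3 -m jog '[[[-1,0,-0.026,0,0],[-1,0,-0.026,0.03,0],[-1,0,-0.026,0.06,0],[-1,0,-0.026,0.085,0],[-1,0,-0.026,0.085,0]]]'; python3 -m jog '[[[-1,0,0,0,0],[-1,0,0,0.002,0],[-1,0,0,0.004,0],[-1,0,0,0.006,0]]]'
```

```text
time: 5.15
tool_pos: [0.5942, 0.1613, 0.0755]
tool_rot: [3.139, 0.009, -0.089]
contact_force: [-0.7, -1.0, -1.2]
opening: 0.0004
grip_force: 0.0
time: 5.48
tool_pos: [0.5986, 0.1623, 0.0764]
tool_rot: [-3.141, -0.003, -0.089]
contact_force: [0.3, 0.3, -0.3]
opening: 0.0003
grip_force: 0.0
```

```bash
python3 -m jog '[[[-1,0,-0.005,0,0],[-1,0,-0.005,0.002,0],[-1,0,-0.005,0.003,0]]]'; python3 -m jog '[[[-1,0,0,0.002,0],[-1,0,0,0.003,0],[-1,0,0,0.004,0]]]'; python3 -m jog '[[[-1,0,0,0.001,0],[-1,0,0,0.002,0],[-1,0,0,0.002,0]]]'
```

```text
time: 5.73
tool_pos: [0.5985, 0.1679, 0.0723]
tool_rot: [-3.141, -0.002, -0.088]
contact_force: [-0.4, 1.1, 2.0]
opening: 0.0008
grip_force: 1.2
time: 5.98
tool_pos: [0.5985, 0.1678, 0.0682]
tool_rot: [-3.141, -0.001, -0.089]
contact_force: [0.2, 2.2, 9.0]
opening: 0.0007
grip_force: 4.6
time: 6.23
tool_pos: [0.5986, 0.1679, 0.0681]
tool_rot: [-3.141, -0.002, -0.089]
contact_force: [-3.5, 2.2, 16.3]
opening: 0.0005
grip_force: 8.0
```

The tip stopped at 60 mm, which is the full 6 mm of travel, and the force climbed steeply there. I'll release and retreat.

```bash
python3 -m jog '[[[-1,0,0,-0.01,0],[-1,0,0,-0.03,0],[-1,0,0,-0.07,0],[-1,0,0,-0.11,0],[-1,0,0,-0.14,0]]]'; python3 -m jog '[[[-1,-0.03,-0.02,0,0],[-1,-0.06,-0.04,0,0],[-1,-0.09,-0.06,0,0],[-1,-0.11,-0.07,0,0],[-1,-0.11,-0.07,0,0]]]'
python3 - <<'E'
import cv2
from h import *
im=np.hstack([cv2.resize(robot.read_camera(n)[y:y+w,x:x+w,::-1],(400,400),interpolation=cv2.INTER_CUBIC) for n,x,y,w in(("top",160,110,170),("side",190,120,140))])
cv2.imwrite("pics/both4.png",im);s=robot.observe();print(s["tool_pos"],s["qvel"].round(3),s["contact_force"])
E
```

```text
time: 6.65
tool_pos: [0.5981, 0.1669, 0.2084]
tool_rot: [3.141, -0.001, -0.089]
contact_force: [1.5, 0.5, 0.1]
opening: 0.0005
grip_force: 0.0
time: 7.07
tool_pos: [0.4907, 0.2486, 0.2055]
tool_rot: [3.141, 0.003, -0.086]
contact_force: [0.8, -0.5, 0.3]
opening: 0.0007
grip_force: 0.0
[0.49415672 0.24683054 0.20564861] [-0.03   0.022 -0.027 -0.002 -0.004 -0.003] [ 0.73930944 -0.78315931  0.31509861]
```

View pics/both4.png

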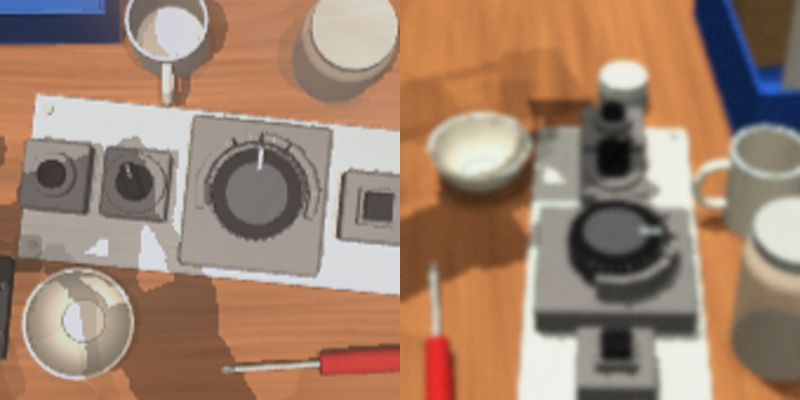

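The pointer is on the middle mark (260,155), the button is up (52,175) and nothing else has moved, so I'm handing in.

```bash
python3 -c "
from cell import robot
print(robot.hand_in())"
```

```text
the job is handed in; nothing more can be done
None
```

I turned the dial one click clockwise (0 to 0.5 rad), pressed the round button all the way down and let it go, then handed the job in at about 7 s; the last picture showed nothing else in view moved, but hand-in returned no verdict.

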